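# Take a moisture reading on a decking board

## Task

Swing the bench lamp clear of the decking board, then take the yellow moisture meter out of the green caddy and hold it upright on the board with both its spring pins inside the white chalk ring, one behind the other along the grain, pressed only lightly, so that both pins are pushed in about half-way. Do not shift the board, and leave the mallet, the tray of pegs and the torch alone. Finish while still holding the meter there, steady, for the reading: do not put it down or let go.

Things in the scene. Friction and masses are not known exactly. Their poses are not given: they have to be found in the camera images.
- lamp_arm (a joint): Swing of the bench lamp's arm about its post (the vertical line through point lamp_pivot), in rad, between stops at -0.35 and 1.7. Near 0 the lamp head is over the board; the value grows clockwise seen from above, carrying the head away to the robot's left, over the tray. A little stiff (about 1 N at the knob); it stays where it is left.
- lamp_knob (a point): Black upright round knob, 22 mm across, on top of the lamp head; its foot is 28 mm below this point and its top 15 mm above. It is at the free end of a level aluminium tube (16 mm thick, axis 40 mm below this point), 310 mm from the post. Under it hangs the green conical lampshade, 120 mm across, rim 102 mm below this point.
- lamp_pivot (a point): Point on the axis of the lamp's upright post (22 mm thick aluminium, on a dark round foot 130 mm across), at the same height as the knob point, 290 mm above the bench.
- board: Loose brown decking board offcut, 300 x 140 x 28 mm, about 1 kg, lying flat on the bench. Origin at the centre of its underside; x runs along its 300 mm length, which is the grain; z up.
- mark (a point): Centre of the white chalk ring on the board's top face, 28 mm above the bench; ring 44 mm inside, 52 mm outside; it lies 30 mm along x and 5 mm along y from the board's centre. Axes as the board's.
- meter_center (a point): Half-way up the yellow moisture meter's shell, a box 52 mm wide (its x), 28 thick (y), 150 high (z, up), 0.2 kg; ribbed black grip on its upper third, display below. It starts upright in a pocket of the caddy, this point 115 mm above the bench, its top 105 mm above the pocket walls. Two brass pins, 22 mm apart along x, stick out 16 mm below the shell, so their tips are 91 mm below this point.
- pin_a_tip (a point): Tip of the pin at the meter's -x side.
- pin_b_tip (a point): Tip of the pin at the meter's +x side.
- pin_a (a joint): How far pin a is pushed up into the meter, in m: 0 out, 0.010 fully in. Its spring starts at 0.6 N and adds 0.4 N per mm, so both pins half-way in take about 5 N together.
- pin_b (a joint): The same for pin b.
- caddy: Green plastic tool caddy, fixed: a bin 160 mm (its x) by 340 mm (y), 113 mm high with its shut flip-top lid. Origin under the bin's centre. On its front (-x) are two open pockets, walls 85 mm high, inside 42 mm (x) by 60 mm (y), centred at x = -102 mm, y = +55 and -55 mm; one holds the meter, its wide side along the caddy's y, the other the torch.
- torch: Flat black pocket torch, 52 x 28 x 85 mm, standing in the other pocket; its top is 125 mm above the bench. Origin at the centre of its underside.
- mallet: Wooden mallet lying on the bench beyond the board: head 140 x 85 x 66 mm, handle 200 mm. Origin under the head's centre.
- tray: Flat aluminium tray, 220 x 300 x 25 mm, loose, with three steel rock pegs lying in it. Origin at the centre of its underside.
Not all that is in view belongs to the job. Of the things like the part that bears meter_center, leave any that is orange, purple or turquoise; of the rest the larger one is meant.

How it is judged:
On the way, in this order (a step that is already met when the one before it is completed fails the run):
1. the lamp head is swung clear: no part of the shade is above the board ((y of lamp_knob in the frame of board above 0.13 m or x of lamp_knob in the frame of board below -0.21 m)), for 0.2 s.
2. the meter is lifted out of its pocket in the fingers, with the lamp still clear (height (world z) of pin_a_tip above 0.09 m and contact force between meter and the fingers above 1 N and (y of lamp_knob in the frame of board above 0.13 m or x of lamp_knob in the frame of board below -0.21 m)), for 0.2 s.
At the end, for the whole second after the job is handed in: Meter held still in the fingers: tilt under 6 deg, width within 15 deg of the grain, both pins in the ring and pushed in 1.5-9 mm, 1.5-10 N on the board; no lampshade above the board; board moved under 15 mm, mallet and tray 20, torch 30 (horizontal distance between each of pin_a_tip, pin_b_tip and mark below 0.021 m and value of joint pin_a between 0.0015 and 0.009 m and value of joint pin_b between 0.0015 and 0.009 m and contact force between meter and board between 1.5 and 10 N and angle between meter_center's own z axis and vertical below 0.1 rad and angle between the x axis of meter_center and the x axis of board, either way round below 0.26 rad and contact force between meter and the fingers above 1 N and linear speed of meter below 0.015 m/s and distance of board from where it was at the start of the episode below 0.015 m and (y of lamp_knob in the frame of board above 0.13 m or x of lamp_knob in the frame of board below -0.21 m) and distance of each of mallet, tray from where it was at the start of the episode below 0.02 m and distance of torch from where it was at the start of the episode below 0.03 m); the arm keeps its last pose, push and grip.
It fails at once if the meter is pressed hard on the board (over 20 N) (contact force between meter and board above 20 N).
It fails at once if the board is shifted (distance of board from where it was at the start of the episode above 0.025 m).
It fails at once if the mallet is disturbed (distance of mallet from where it was at the start of the episode above 0.03 m).
It fails at once if the tray is disturbed (distance of tray from where it was at the start of the episode above 0.03 m).
It fails at once if the torch is taken out or knocked (distance of torch from where it was at the start of the episode above 0.04 m).
It also fails if it takes over 61 s, if anything falls off the work surface, if the arm or the gripper's body presses on something with over 40 N, if the wrist force passes 120 N, or if a joint passes its speed limit or range.

## Robot

A 6-joint arm with a two-finger parallel gripper is mounted at the origin on the work surface. World frame = base frame: x ahead of the robot, y to its left, z up, the work surface at z = 0. Lengths are in m, angles in rad, forces in N, time in s.
With the tool pointing down it reaches from about 0.4 to 0.825 m from the base axis. Payload 7 kg.
Tool frame: the origin (TCP) lies on the centre line of the jaws, within the pads' length; the fingertips stand 22 mm ahead of it and the grasp point (between the pads) lies 3 mm ahead of it; z points along the fingers, y is the line along which they close (so a half turn about z gives the same grasp; the last joint's range is limited). The gripper opens to 88 mm and grips with 3 to 60 N. Pads are 19 mm wide; open, the fingers measure 130 mm over their backs; the gripper's body (78 mm by 193 mm) begins 47 mm behind the grasp point.
Start: joints at [0.288, 0.359, 0.012, 0, -1.224, -0.288], TCP at [0.675, -0, 0.223] pointing down, gripper open.
Joint ranges: [-3.07, 3.07], [-1.43, 2.12], [-1.02, 1.25], [-3.03, 1.67], [-3.05, -0], [-3.03, 3.03]. Speed limits (rad/s): [2.39, 2.39, 3.01, 3.14, 3.14, 3.14].

## Interface

Orientations are given as [roll, pitch, yaw] about the fixed x, y, z axes, in that order (R = Rz(yaw) Ry(pitch) Rx(roll)).
In Python, from station import monitor, viewer, order gives the robot as it stands. The module is installed in compiled form; this text tells all that it offers.
- The arm moves only by the tool servo_tool, never from a script. Its argument "targets" is a list of rows, each an object with "angular": the turn, a rotation vector about the tool's x, y, z in degrees, a list of three; "xyz": the shift along the tool's x, y, z in cm, a list of three; "claw": the finger opening in cm, from 0 to 8.76. A call has 1 to 20 rows; each row shifts and turns the commanded pose from where the row before left it, along the tool's axes as they then stand; what a row does not reach is not made up. A row lasts 1/10 s, in which the tool goes at most 50 mm and 8.59 degrees, less where a joint would pass 70% of its speed; a pose out of reach is approached as far as the arm can. A call is refused whole if a number of a shift passes 5 or a number of a turn 8.59, either way. A call with a gripper value outside its range is refused whole. The fingers move at their own pace and stop on an object; "force" is the grip in N (left out, the last holds). Time passes only in rows, so rows that do not move let the fingers close. It gives the time, the measured TCP pose, the force, the opening and the grip force at its end, in the units of the state.
- monitor.get_state(): the state, without advancing time (a new reading comes with each control period).
- viewer.grab_frame(name): name is "scene" or "side" or "wrist"; returns a dict with "color" (400x640x3 uint8, blue, green, red), "fovy" (degrees; the focal length in pixels is half the picture's height over the tangent of half this angle, whatever the lens; pixels are square), "cx", "cy" (the principal point, pixels), "R" (3x3) and "t" (3): a world point X has camera coordinates R X + t. Camera axes: x right, y down, z forward; pixel columns grow to the right and rows downward; lengths in m; the calibration is good to about 2 mm. A picture is of the moment at which its call begins. There is no depth.
- order.job_done(): hands the job in; it is judged then, once.
The state is a dict: "t": time; "q": joint angles; "qd": joint speeds; "joint_efforts": joint torques, N m; "eef_pos": TCP position; "ee_rot": TCP orientation; "force": force on the tool from outside, world axes, zero at the start; "moment": the same for the moment, N m; "width": finger opening in m; "gripper_force": force on a finger pad.
Only numpy, scipy, OpenCV 4.12 (cv2) and the standard library are available. Lean on these libraries where they do the work, as an engineer would, in place of code of your own. Each camera call takes 0.05 s, during which the arm holds its last target. There are 200 camera calls.

## Working session

There is one attempt and no reset: what is moved stays moved. The work goes in short steps, Python scripts to look and compute and a tool call to move; the robot and the scene stay as the last step left them, time stands still between calls to the robot, and variables do not carry over. Pictures are saved under pics/ and viewed, at most 10 in all, crops included, and the job is handed in when it is done.

Besides the shell and the picture viewer there is one more tool, called after "Emit:" by a JSON object that holds its "api" and its "payload", one argument or row to a line. servo_tool: Moves the arm, as the interface text tells. Its arguments: {"type":"object","properties":{"targets":{"type":"array"},"force":{"type":"number"}},"required":["targets"]}

```bash
mkdir -p pics; cat > h.py <<'E'
import numpy as np, cv2, pickle
from station import monitor, viewer, order
def grab(name,tag):
    f=viewer.grab_frame(name); cv2.imwrite(f'pics/{tag}.png',f['color']); pickle.dump(f,open(f'pics/{tag}.pkl','wb')); return f
def load(tag): return pickle.load(open(f'pics/{tag}.pkl','rb'))
def foc(f): return 200/np.tan(np.radians(f['fovy'])/2)
def ray(f,u,v):
    R=np.array(f['R']);t=np.array(f['t']);d=R.T@np.array([(u-f['cx'])/foc(f),(v-f['cy'])/foc(f),1]);return -R.T@t,d/np.linalg.norm(d)
def onz(f,u,v,z):
    c,d=ray(f,u,v);return c+d*(z-c[2])/d[2]
def proj(f,X):
    p=np.array(f['R'])@np.array(X)+np.array(f['t']);return np.array([f['cx'],f['cy']])+foc(f)*p[:2]/p[2]
E
python3 - <<'E'
from h import *
for n in ('scene','side'):
    f=grab(n,n+'0'); print(n,f['fovy'],f['cx'],f['cy'],np.round(ray(f,320,200),3))
print(monitor.get_state())
E
```

```text
scene 51.89659027224784 315.10141272297994 198.39784865582254 [[ 1.108  0.674  1.041]
 [-0.42  -0.569 -0.707]]
side 48.85158139384038 328.38360787721314 196.25247255732268 [[-0.033 -0.674  1.024]
 [ 0.487  0.538 -0.688]]
{'t': 0.1, 'q': array([ 2.88099952e-01,  3.59294778e-01,  1.11733197e-02, -2.93788738e-04,
       -1.22409065e+00, -2.88093215e-01]), 'qd': array([-1.16919459e-03, -6.71203745e-05,  1.57748951e-03,  1.59799751e-03,
        3.14900286e-04, -9.44165119e-05]), 'joint_efforts': array([-1.42273191e-03, -5.84165347e+01,  2.93752134e+01,  7.01551259e+00,
        1.01412315e-02, -6.66964229e-05]), 'eef_pos': array([ 6.74572488e-01, -2.86845671e-05,  2.21842223e-01]), 'ee_rot': array([ 3.14015675e+00, -1.37476502e-04, -1.57088952e+00]), 'force': array([0.15381499, 0.82878112, 0.06999201]), 'moment': array([0.0420695 , 0.01967823, 0.06382107]), 'gripper_force': 0.0, 'width': 0.08771359420383062}
```

View pics/scene0.png

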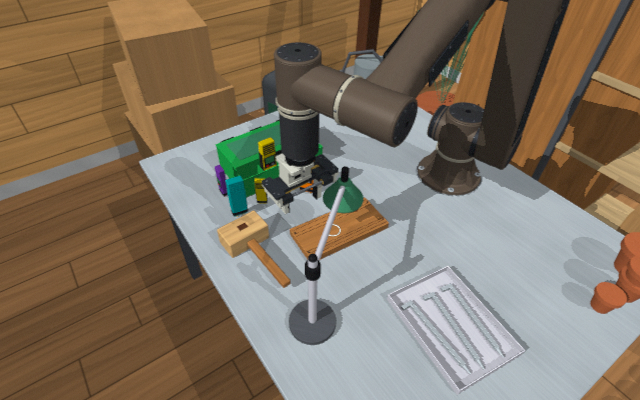

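View pics/side0.png

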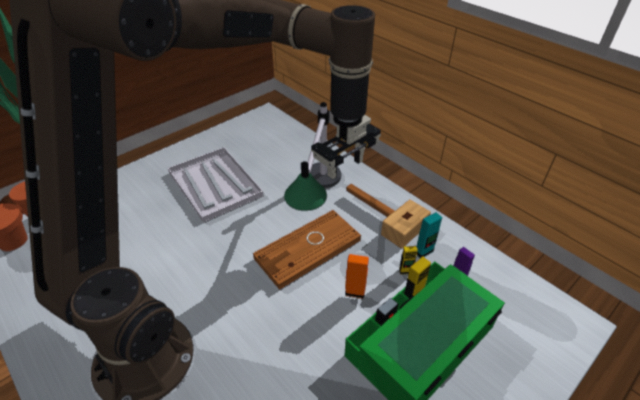

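The scene shows the lamp (knob at scene 345,173; post top 313,262), board with ring (334,231), mallet and tray. Candidates for the meter are:
- Yellow in the caddy: scene (267,152), side (418,277).
- Small yellow: scene (260,190), side (410,258).
- Turquoise: side (430,235).
- Purple: side (464,262).
- Orange: side (357,276).

I choose the larger yellow one, in the caddy pocket, and will check it in a close crop.

```bash
python3 - <<'E'
from h import *
a=cv2.imread('pics/side0.png')[185:400,245:510]
b=cv2.imread('pics/scene0.png')[120:340,210:410]
a=cv2.resize(a,None,fx=3,fy=3-0.25,interpolation=3)[:, :]
cv2.imwrite('pics/c1.png',cv2.resize(cv2.imread('pics/side0.png')[200:400,245:510],None,fx=3,fy=3,interpolation=2))
cv2.imwrite('pics/c2.png',cv2.resize(b,None,fx=2.7,fy=2.7,interpolation=2))
E
```

```text
(no output)
```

View pics/c1.png

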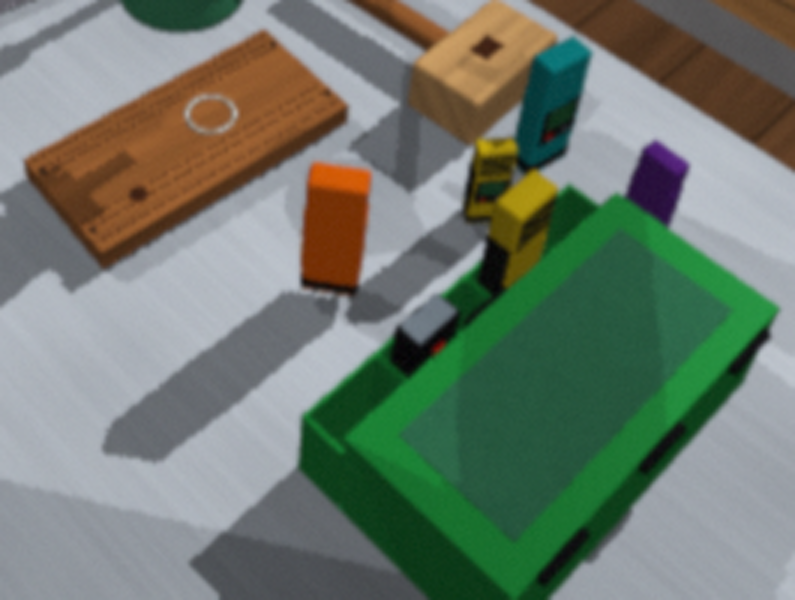

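View pics/c2.png

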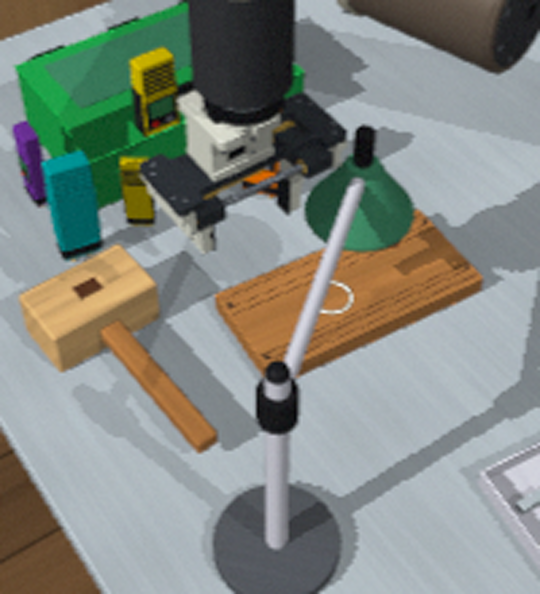

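```bash
python3 - <<'E'
from h import *
s=load('side0');c=load('scene0')
S=lambda x,y,z:np.round(onz(s,245+x/3,200+y/3,z),4)
C=lambda x,y,z:np.round(onz(c,210+x/2.7,120+y/2.7,z),4)
print('knob scene',C(366,128,.305),C(365,143,.290),C(364,162,.262),'side',np.round(onz(s,304.5,166,.300),4))
print('pivot',C(278,372,.29),'foot',C(277,545,.01))
print('board',[S(*p,.028) for p in[(28,162),(267,32),(347,107),(103,253)]],'ring',S(211,114,.028),'scene',[C(*p,.028) for p in [(335,297),(480,284),(218,295)]])
print('metertop side',[S(*p,.19) for p in[(531,170),(558,183),(518,219),(495,207)]],'scene',[C(*p,.19) for p in[(130,57),(168,48),(176,65),(138,73)]])
print('caddy',[S(*p,.113) for p in[(617,195),(778,308),(517,543),(345,437)]])
print('torch',[S(*p,.125) for p in[(429,298),(458,314),(425,347),(398,328)]])
print('small meter',S(495,142,.12),'orange bottom',S(330,288,0),S(340,168,.15),'turq',C(72,250,0))
print('mallet',C(150,290,.066),'tray',[np.round(onz(c,*p,0),3) for p in[(387,297),(450,267),(526,347),(461,388)]])
E
```

```text
knob scene [0.5395 0.0191 0.305 ] [0.5433 0.0238 0.29  ] [0.5416 0.0226 0.262 ] side [0.5368 0.0148 0.3   ]
pivot [0.7827 0.2118 0.29  ] foot [0.786  0.2169 0.01  ]
board [array([0.3787, 0.0648, 0.028 ]), array([0.6725, 0.0382, 0.028 ]), array([ 0.6583, -0.0942,  0.028 ]), array([ 0.3659, -0.0678,  0.028 ])] ring [ 0.5506 -0.0085  0.028 ] scene [array([ 0.5488, -0.0023,  0.028 ]), array([0.3909, 0.0814, 0.028 ]), array([ 0.6629, -0.085 ,  0.028 ])]
metertop side [array([ 0.6068, -0.3367,  0.19  ]), array([ 0.6122, -0.3597,  0.19  ]), array([ 0.5602, -0.3605,  0.19  ]), array([ 0.556 , -0.3408,  0.19  ])] scene [array([ 0.6115, -0.3612,  0.19  ]), array([ 0.5622, -0.3504,  0.19  ]), array([ 0.5721, -0.3142,  0.19  ]), array([ 0.6195, -0.3269,  0.19  ])]
caddy [array([ 0.699 , -0.3736,  0.113 ]), array([ 0.6999, -0.5299,  0.113 ]), array([ 0.3926, -0.5077,  0.113 ]), array([ 0.3615, -0.3706,  0.113 ])]
torch [array([ 0.4919, -0.337 ,  0.125 ]), array([ 0.4977, -0.3624,  0.125 ]), array([ 0.456 , -0.3645,  0.125 ]), array([ 0.4532, -0.3389,  0.125 ])]
small meter [ 0.6622 -0.2664  0.12  ] orange bottom [ 0.506  -0.2216  0.    ] [ 0.5193 -0.2093  0.15  ] turq [ 0.7636 -0.2767  0.    ]
mallet [ 0.7405 -0.1078  0.066 ] tray [array([0.561, 0.271, 0.   ]), array([0.329, 0.303, 0.   ]), array([0.36 , 0.594, 0.   ]), array([0.584, 0.566, 0.   ])]
```

Emit:
{"api": "servo_tool", "payload": {
  "targets": [
    {"angular": [0,0,0],"xyz": [0,0,-3.0],"claw": 6},
    {"angular": [0,0,0],"xyz": [0,0,-3.0],"claw": 6},
    {"angular": [0,0,0],"xyz": [0,0,-3.0],"claw": 6},
    {"angular": [0,0,0],"xyz": [0,0,-3.0],"claw": 6},
    {"angular": [0,0,0],"xyz": [-0.4,2.6,-3.0],"claw": 6},
    {"angular": [0,0,0],"xyz": [-0.4,2.6,0],"claw": 6},
    {"angular": [0,0,0],"xyz": [-0.4,2.7,0],"claw": 6},
    {"angular": [0,0,0],"xyz": [-0.4,2.7,0],"claw": 6},
    {"angular": [0,0,0],"xyz": [-0.5,2.7,0],"claw": 6},
    {"angular": [0,0,7.5],"xyz": [0,0,0],"claw": 6},
    {"angular": [0,0,7.5],"xyz": [0,0,0],"claw": 6},
    {"angular": [0,0,7.5],"xyz": [0,0,0],"claw": 6},
    {"angular": [0,0,7.5],"xyz": [0,0,0],"claw": 6},
    {"angular": [0,0,7.5],"xyz": [0,0,0],"claw": 6},
    {"angular": [0,0,7.5],"xyz": [0,0,0],"claw": 6},
    {"angular": [0,0,7.5],"xyz": [0,0,0],"claw": 6},
    {"angular": [0,0,7.5],"xyz": [0,0,0],"claw": 6},
    {"angular": [0,0,7.5],"xyz": [0,0,0],"claw": 6},
    {"angular": [0,0,7.5],"xyz": [0,0,0],"claw": 6}
  ]
}}

```text
t: 2.0
eef_pos: [0.5417, 0.021, 0.3723]
ee_rot: [3.141, -0.001, -2.885]
force: [-0.3, -0.1, 0.3]
width: 0.0602
gripper_force: 0.0
```

```bash
python3 - <<'E'
from h import *
f=grab('wrist','w1'); print(f['fovy'],f['cx'],f['cy'],ray(f,320,200)); s=monitor.get_state(); print(s['t'],s['eef_pos'],s['ee_rot'],s['force'],s['width'])
print(proj(f,[.542,.021,.305]),proj(f,[.55,-.009,.028]))
E
```

```text
58.6675654359193 323.87066696009254 193.90973483577707 (array([0.47454444, 0.00294086, 0.53411933]), array([ 0.26593228,  0.05878251, -0.96219782]))
2.05 [0.54173182 0.0209712  0.37225772] [ 3.14144872e+00 -8.23899966e-04 -2.89303161e+00] [ 0.04724592  0.18596285 -0.36027295] 0.059410251186284124
[324.30787767 207.190861  ] [302.20870212 150.58074327]
```

View pics/w1.png

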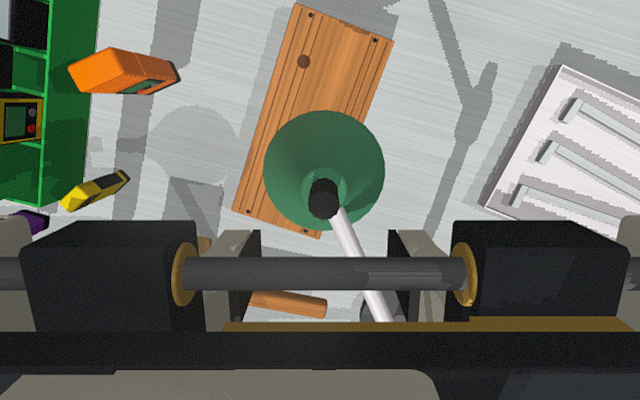

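The knob top is at (323,205), where I predicted it (324,207), midway between the fingers. I descend and grip it.

Emit:
{"api": "servo_tool", "payload": {
  "targets": [
    {"angular": [0,0,0],"xyz": [0,0,2.0],"claw": 6},
    {"angular": [0,0,0],"xyz": [0,0,2.0],"claw": 6},
    {"angular": [0,0,0],"xyz": [0,0,2.0],"claw": 6},
    {"angular": [0,0,0],"xyz": [0,0,2.0],"claw": 6},
    {"angular": [0,0,0],"xyz": [0,0,0],"claw": 1.5},
    {"angular": [0,0,0],"xyz": [0,0,0],"claw": 1.5},
    {"angular": [0,0,0],"xyz": [0,0,0],"claw": 1.5},
    {"angular": [0,0,0],"xyz": [0,0,0],"claw": 1.5},
    {"angular": [0,0,0],"xyz": [0,0,0],"claw": 1.5}
  ],
  "force": 6
}}

```text
t: 2.95
eef_pos: [0.5423, 0.0211, 0.2935]
ee_rot: [3.142, 0.001, -2.88]
force: [0.8, 1.1, 0.5]
width: 0.0257
gripper_force: 0.0
```

```bash
python3 - <<'E'
import numpy as np
# arc: pivot (.784,.214); from start angle, tool angle y=105deg fixed
p=np.array([.784,.214]); k=np.array([.5417,.021]); a0=np.arctan2(*(k-p)[::-1]);r=np.linalg.norm(k-p); print(np.degrees(a0),r)
tx=np.array([np.cos(np.radians(-165)),np.sin(np.radians(-165))]);ty=np.array([np.cos(np.radians(105)),np.sin(np.radians(105))])
pts=[p+.31*np.array([np.cos(a0-t),np.sin(a0-t)]) for t in np.linspace(0,.84,13)]
for d in np.diff(pts,axis=0): print(np.round([d@tx*100,d@ty*100],2))
print(pts[-1])
E
```

```text
-141.46151360842666 0.30977135116081994
[0.8  2.02]
[0.65 2.07]
[0.51 2.11]
[0.36 2.14]
[0.21 2.16]
[0.06 2.17]
[-0.1   2.17]
[-0.25  2.16]
[-0.4   2.13]
[-0.55  2.1 ]
[-0.69  2.06]
[-0.83  2.  ]
[0.47833218 0.26564479]
```

Emit:
{"api": "servo_tool", "payload": {
  "targets": [
    {"angular": [0,0,0],"xyz": [0,0,0],"claw": 1.5},
    {"angular": [0,0,0],"xyz": [0,0,0],"claw": 1.5},
    {"angular": [0,0,0],"xyz": [0.4,1.0,0],"claw": 1.5},
    {"angular": [0,0,0],"xyz": [0.4,1.0,0],"claw": 1.5},
    {"angular": [0,0,0],"xyz": [0.65,2.1,0],"claw": 1.5},
    {"angular": [0,0,0],"xyz": [0.5,2.1,0],"claw": 1.5},
    {"angular": [0,0,0],"xyz": [0.35,2.1,0],"claw": 1.5},
    {"angular": [0,0,0],"xyz": [0.2,2.2,0],"claw": 1.5},
    {"angular": [0,0,0],"xyz": [0.05,2.2,0],"claw": 1.5},
    {"angular": [0,0,0],"xyz": [-0.1,2.2,0],"claw": 1.5},
    {"angular": [0,0,0],"xyz": [-0.25,2.2,0],"claw": 1.5},
    {"angular": [0,0,0],"xyz": [-0.4,2.1,0],"claw": 1.5},
    {"angular": [0,0,0],"xyz": [-0.55,2.1,0],"claw": 1.5},
    {"angular": [0,0,0],"xyz": [-0.35,1.0,0],"claw": 1.5},
    {"angular": [0,0,0],"xyz": [0,0,0],"claw": 1.5},
    {"angular": [0,0,0],"xyz": [0,0,0],"claw": 1.5}
  ]
}}

```text
t: 4.55
eef_pos: [0.4744, 0.2346, 0.2923]
ee_rot: [3.141, -0.002, -2.879]
force: [-6.7, 1.7, 3.1]
width: 0.0215
gripper_force: 6.0
```

Emit:
{"api": "servo_tool", "payload": {
  "targets": [
    {"angular": [0,0,0],"xyz": [0,0,0],"claw": 5},
    {"angular": [0,0,0],"xyz": [0,0,0],"claw": 5},
    {"angular": [0,0,0],"xyz": [0,0,0],"claw": 5},
    {"angular": [0,0,0],"xyz": [0,0,-2],"claw": 5},
    {"angular": [0,0,0],"xyz": [0,0,-2.5],"claw": 8.7},
    {"angular": [0,0,0],"xyz": [0,0,-3],"claw": 8.7},
    {"angular": [0,0,0],"xyz": [0,0,-2],"claw": 8.7},
    {"angular": [0,0,-7.5],"xyz": [0,0,0],"claw": 8.7},
    {"angular": [0,0,-7.5],"xyz": [0,0,0],"claw": 8.7},
    {"angular": [0,0,-7.5],"xyz": [0,0,0],"claw": 8.7},
    {"angular": [0,0,-7.5],"xyz": [0,0,0],"claw": 8.7},
    {"angular": [0,0,-7.5],"xyz": [0,0,0],"claw": 8.7},
    {"angular": [0,0,-7.5],"xyz": [0,0,0],"claw": 8.7},
    {"angular": [0,0,-7.5],"xyz": [0,0,0],"claw": 8.7},
    {"angular": [0,0,-7.5],"xyz": [0,0,0],"claw": 8.7},
    {"angular": [0,0,-7.5],"xyz": [0,0,0],"claw": 8.7},
    {"angular": [0,0,-7.5],"xyz": [0,0,0],"claw": 8.7}
  ]
}}

```text
t: 6.25
eef_pos: [0.4758, 0.2337, 0.3876]
ee_rot: [-3.141, 0.0, -1.566]
force: [1.1, 1.0, 0.1]
width: 0.0871
gripper_force: 0.0
```

Emit:
{"api": "servo_tool", "payload": {
  "targets": [
    {"angular": [0,0,0],"xyz": [2.0,-0.4,0],"claw": 8.7},
    {"angular": [0,0,0],"xyz": [3.5,-0.7,0],"claw": 8.7},
    {"angular": [0,0,0],"xyz": [3.5,-0.7,0],"claw": 8.7},
    {"angular": [0,0,0],"xyz": [3.5,-0.7,0],"claw": 8.7},
    {"angular": [0,0,0],"xyz": [3.5,-0.7,0],"claw": 8.7},
    {"angular": [0,0,0],"xyz": [3.5,-0.7,0],"claw": 8.7},
    {"angular": [0,0,0],"xyz": [3.5,-0.7,0],"claw": 8.7},
    {"angular": [0,0,0],"xyz": [3.5,-0.7,0],"claw": 8.7},
    {"angular": [0,0,0],"xyz": [3.5,-0.7,0],"claw": 8.7},
    {"angular": [0,0,0],"xyz": [3.5,-0.7,0],"claw": 8.7},
    {"angular": [0,0,0],"xyz": [3.5,-0.7,0],"claw": 8.7},
    {"angular": [0,0,0],"xyz": [3.5,-0.7,0],"claw": 8.7},
    {"angular": [0,0,0],"xyz": [3.5,-0.7,0],"claw": 8.7},
    {"angular": [0,0,0],"xyz": [3.5,-0.7,0],"claw": 8.7},
    {"angular": [0,0,0],"xyz": [3.5,-0.7,1],"claw": 8.7},
    {"angular": [0,0,0],"xyz": [3.5,-0.7,2],"claw": 8.7},
    {"angular": [0,0,0],"xyz": [3.5,0,2],"claw": 8.7},
    {"angular": [0,0,0],"xyz": [0,0,0],"claw": 8.7}
  ]
}}

```text
t: 8.05
eef_pos: [0.5829, -0.3492, 0.3325]
ee_rot: [3.135, 0.002, -1.575]
force: [1.2, 0.5, -1.0]
width: 0.0872
gripper_force: 0.0
```

```bash
python3 - <<'E'
from h import *
f=grab('wrist','w2'); grab('scene','scene1'); s=monitor.get_state(); print(s['t'],s['eef_pos'],s['ee_rot'],s['width'])
print(proj(f,[.585,-.347,.19]),proj(f,s['eef_pos']))
E
```

```text
8.15 [ 0.58399708 -0.34713716  0.33642283] [ 3.13954411e+00  3.55670144e-04 -1.57303196e+00] 0.08686670692226431
[319.51505467 183.48226329] [319.91879268 253.35418689]
```

View pics/w2.png

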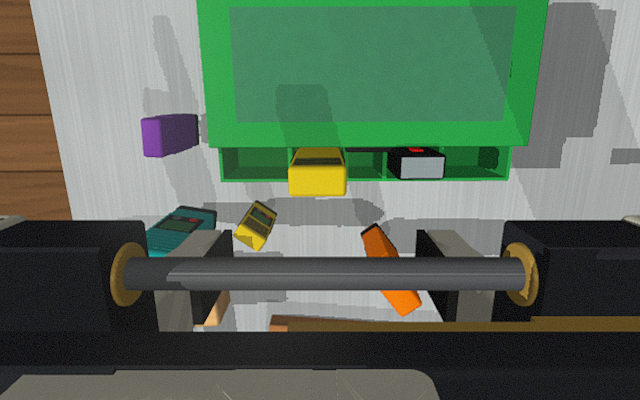

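View pics/scene1.png

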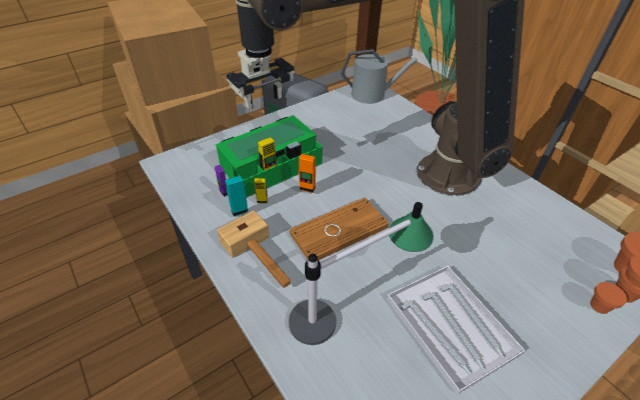

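The lamp head is now at scene (415,225), clear of the board. In the wrist view the meter top is centred at (318,181), 2 mm from where I expected it, between the fingers. I descend to the grip.

Emit:
{"api": "servo_tool", "payload": {
  "targets": [
    {"angular": [0,0,0],"xyz": [0.2,-0.2,2.3],"claw": 8.7},
    {"angular": [0,0,0],"xyz": [0,0,2.5],"claw": 8.7},
    {"angular": [0,0,0],"xyz": [0,0,2.5],"claw": 8.7},
    {"angular": [0,0,0],"xyz": [0,0,2.5],"claw": 8.7},
    {"angular": [0,0,0],"xyz": [0,0,2],"claw": 8.7},
    {"angular": [0,0,0],"xyz": [0,0,2],"claw": 8.7},
    {"angular": [0,0,0],"xyz": [0,0,2],"claw": 8.7},
    {"angular": [0,0,0],"xyz": [0,0,1.8],"claw": 8.7},
    {"angular": [0,0,0],"xyz": [0,0,0],"claw": 8.7},
    {"angular": [0,0,0],"xyz": [0,0,0],"claw": 4.5},
    {"angular": [0,0,0],"xyz": [0,0,0],"claw": 4.5},
    {"angular": [0,0,0],"xyz": [0,0,0],"claw": 4.5},
    {"angular": [0,0,0],"xyz": [0,0,0],"claw": 4.5},
    {"angular": [0,0,0],"xyz": [0,0,0],"claw": 4.5},
    {"angular": [0,0,0],"xyz": [0,0,0],"claw": 4.5},
    {"angular": [0,0,0],"xyz": [0,0,0],"claw": 4.5}
  ],
  "force": 25
}}

```text
t: 9.75
eef_pos: [0.5869, -0.3481, 0.1622]
ee_rot: [-3.141, -0.0, -1.571]
force: [1.0, 1.1, 2.9]
width: 0.052
gripper_force: 25.0
```

Emit:
{"api": "servo_tool", "payload": {
  "targets": [
    {"angular": [0,0,0],"xyz": [0,0,-1],"claw": 4.5},
    {"angular": [0,0,0],"xyz": [0,0,-1.5],"claw": 4.5},
    {"angular": [0,0,0],"xyz": [0,0,-2],"claw": 4.5},
    {"angular": [0,0,0],"xyz": [0,0,-2],"claw": 4.5},
    {"angular": [0,0,0],"xyz": [0,0,-2],"claw": 4.5},
    {"angular": [0,0,0],"xyz": [0,0,-2],"claw": 4.5},
    {"angular": [0,0,0],"xyz": [0,0,-2],"claw": 4.5},
    {"angular": [0,0,0],"xyz": [0,0,-2],"claw": 4.5},
    {"angular": [0,0,0],"xyz": [0,0,-2],"claw": 4.5},
    {"angular": [0,0,0],"xyz": [0,0,-1],"claw": 4.5},
    {"angular": [0,0,0],"xyz": [0,0,0],"claw": 4.5},
    {"angular": [0,0,0],"xyz": [0,0,0],"claw": 4.5},
    {"angular": [0,0,0],"xyz": [0,0,0],"claw": 4.5}
  ]
}}

```text
t: 11.05
eef_pos: [0.5861, -0.3477, 0.3353]
ee_rot: [3.14, 0.001, -1.571]
force: [0.5, -0.6, -2.7]
width: 0.0521
gripper_force: 25.0
```

```bash
python3 - <<'E'
from h import *
a=grab('scene','s2');b=grab('side','d2')
E=[]
for i in range(6): viewer.grab_frame('wrist') if i else None; s=monitor.get_state(); E.append(np.r_[s['eef_pos'],s['force']])
print(np.mean(E,0),np.std(E,0),s['ee_rot'],s['width'])
# refine ring in unobstructed scene view and side view
im=[]
for f,z in((a,.028),(b,.028)):
    u,v=proj(f,[.55,-.008,.028]); print(u,v)
    x,y=int(u)-33,int(v)-25; im.append(cv2.resize(f['color'][y:y+50,x:x+66],None,fx=6,fy=6,interpolation=2)); print(x,y)
u=cv2.resize(a['color'][40:240,180:380],(400,400),interpolation=2); v=cv2.resize(b['color'][150:350,300:500],(400,400),interpolation=2)
cv2.imwrite('pics/m2.png',cv2.resize(np.vstack([np.hstack(im),np.hstack([u,v])[:, :792]]),None,fx=.85,fy=.85,interpolation=3))
E
```

```text
[ 0.58641785 -0.34787906  0.33594667  0.28206186 -0.24608631 -1.79885503] [9.55115611e-05 5.73630583e-05 3.16893495e-04 4.20554360e-01
 3.50373070e-01 2.32473400e-01] [ 3.14113436e+00  1.08902802e-04 -1.57072902e+00] 0.052161543671887536
332.74588141105494 229.06580643431144
299 204
315.08309981653986 238.00061671700217
282 213
```

View pics/m2.png

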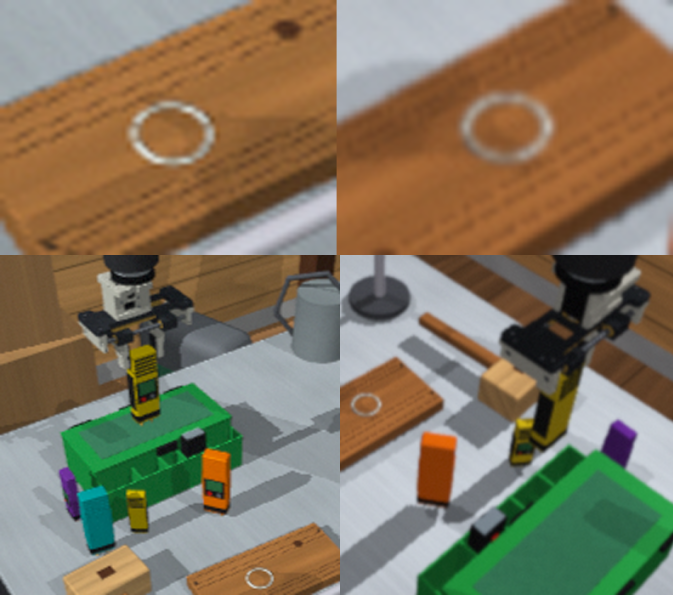

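The ring is at scene (332.7,230.1) and side (315.4,238.1), so about (0.550,-0.007). The meter hangs upright in the fingers. I carry it over the ring and turn 5° to the grain.

Emit:
{"api": "servo_tool", "payload": {
  "targets": [
    {"angular": [0,0,0],"xyz": [-1.0,0.1,0],"claw": 4.5},
    {"angular": [0,0,0],"xyz": [-2.0,0.2,0],"claw": 4.5},
    {"angular": [0,0,0],"xyz": [-2.0,0.2,0],"claw": 4.5},
    {"angular": [0,0,0],"xyz": [-2.0,0.2,0],"claw": 4.5},
    {"angular": [0,0,0],"xyz": [-2.0,0.2,0],"claw": 4.5},
    {"angular": [0,0,0],"xyz": [-2.0,0.2,0],"claw": 4.5},
    {"angular": [0,0,0],"xyz": [-2.0,0.2,0],"claw": 4.5},
    {"angular": [0,0,0],"xyz": [-2.0,0.2,0],"claw": 4.5},
    {"angular": [0,0,0],"xyz": [-2.0,0.2,0],"claw": 4.5},
    {"angular": [0,0,0],"xyz": [-2.0,0.2,0],"claw": 4.5},
    {"angular": [0,0,0],"xyz": [-2.0,0.2,0],"claw": 4.5},
    {"angular": [0,0,0],"xyz": [-2.0,0.2,0],"claw": 4.5},
    {"angular": [0,0,0],"xyz": [-2.0,0.2,0],"claw": 4.5},
    {"angular": [0,0,0],"xyz": [-2.0,0.3,0],"claw": 4.5},
    {"angular": [0,0,0],"xyz": [-2.0,0.3,0],"claw": 4.5},
    {"angular": [0,0,0],"xyz": [-2.0,0.3,0],"claw": 4.5},
    {"angular": [0,0,0],"xyz": [-2.0,0.2,0],"claw": 4.5},
    {"angular": [0,0,0],"xyz": [-1.1,0.2,0],"claw": 4.5},
    {"angular": [0,0,2.5],"xyz": [0,0,0],"claw": 4.5},
    {"angular": [0,0,2.5],"xyz": [0,0,0],"claw": 4.5}
  ]
}}

```text
t: 13.4
eef_pos: [0.548, -0.006, 0.3369]
ee_rot: [-3.141, 0.0, -1.658]
force: [-0.2, -0.5, -1.7]
width: 0.0517
gripper_force: 25.0
```

Emit:
{"api": "servo_tool", "payload": {
  "targets": [
    {"angular": [0,0,0],"xyz": [0,0,2],"claw": 4.5},
    {"angular": [0,0,0],"xyz": [0,0,2.5],"claw": 4.5},
    {"angular": [0,0,0],"xyz": [0,0,2.5],"claw": 4.5},
    {"angular": [0,0,0],"xyz": [0,0,2.5],"claw": 4.5},
    {"angular": [0,0,0],"xyz": [0,0,2.5],"claw": 4.5},
    {"angular": [0,0,0],"xyz": [0,0,2],"claw": 4.5},
    {"angular": [0,0,0],"xyz": [0,0,1],"claw": 4.5},
    {"angular": [0,0,0],"xyz": [0,0,0],"claw": 4.5},
    {"angular": [0,0,0],"xyz": [0,0,0],"claw": 4.5}
  ]
}}

```text
t: 14.3
eef_pos: [0.549, -0.0068, 0.1876]
ee_rot: [-3.14, 0.0, -1.658]
force: [-0.8, -0.6, -2.0]
width: 0.0527
gripper_force: 25.0
```

```bash
cat > look.py <<'E'
from h import *
import sys
t=sys.argv[1]
a=grab('scene',t+'s');b=grab('side',t+'d')
E=[]
for i in range(5):
    if i: viewer.grab_frame('wrist')
    s=monitor.get_state(); E.append(np.r_[s['eef_pos'],s['force']])
print(s['t'],np.mean(E,0).round(4),s['ee_rot'])
im=[]
for f in(a,b):
    u,v=proj(f,[.55,-.007,.028]); x,y=int(u)-33,int(v)-50; print(x,y); im.append(cv2.resize(f['color'][y:y+75,x:x+66],None,fx=6,fy=6,interpolation=2))
cv2.imwrite(f'pics/{t}m.png',np.hstack(im))
E
python3 look.py p
```

```text
14.6 [ 0.5491 -0.0068  0.1877 -0.023  -0.0764 -2.1125] [-3.14047262e+00  4.46426912e-04 -1.65803824e+00]
299 179
281 187
```

View pics/pm.png

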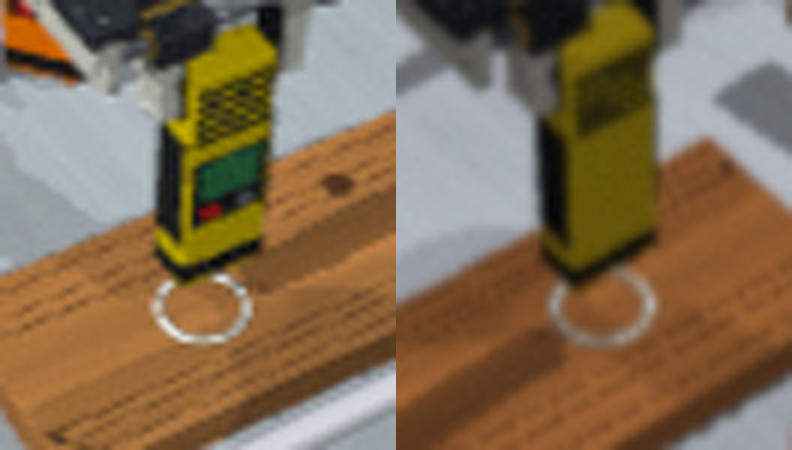

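```bash
python3 - <<'E'
from h import *
a=load('ps');b=load('pd')
def tri(pa,pb):
    ca,da=ray(a,*pa);cb,db=ray(b,*pb);A=np.c_[da,-db];s=np.linalg.lstsq(A,cb-ca,rcond=None)[0];P,Q=ca+s[0]*da,cb+s[1]*db;return ((P+Q)/2).round(4),np.linalg.norm(P-Q).round(4)
A=lambda x,y:(299+x/6-.4,179+y/6-.4);B=lambda x,y:(281+(x-396)/6-.4,187+y/6-.4)
print('ring',tri(A(202,308),B(603,307)),onz(a,*A(202,308),.028),onz(b,*B(603,307),.028))
print('bottom',tri(A(210,253),B(598,250)),onz(a,*A(210,253),.067),onz(b,*B(598,250),.067))
E
```

```text
ring (array([ 0.5521, -0.0066,  0.0263]), np.float64(0.0013)) [ 0.55351082 -0.00590316  0.028     ] [ 0.55066249 -0.00733397  0.028     ]
bottom (array([ 0.5496, -0.006 ,  0.0697]), np.float64(0.0008)) [ 0.54832018 -0.00819243  0.067     ] [ 0.55093371 -0.00385788  0.067     ]
```

Emit:
{"api": "servo_tool", "payload": {
  "targets": [
    {"angular": [0,0,0],"xyz": [0,-0.2,0.5],"claw": 4.5},
    {"angular": [0,0,0],"xyz": [0,0,0.7],"claw": 4.5},
    {"angular": [0,0,0],"xyz": [0,0,0.5],"claw": 4.5},
    {"angular": [0,0,0],"xyz": [0,0,0.3],"claw": 4.5},
    {"angular": [0,0,0],"xyz": [0,0,0.1],"claw": 4.5},
    {"angular": [0,0,0],"xyz": [0,0,0.1],"claw": 4.5},
    {"angular": [0,0,0],"xyz": [0,0,0],"claw": 4.5},
    {"angular": [0,0,0],"xyz": [0,0,0],"claw": 4.5}
  ]
}}

```text
t: 15.4
eef_pos: [0.5506, -0.0071, 0.1649]
ee_rot: [-3.141, -0.0, -1.658]
force: [-1.4, -0.3, -1.0]
width: 0.0519
gripper_force: 25.0
```

```bash
python3 look.py q
```

```text
15.7 [ 0.5506 -0.0071  0.1648 -0.995  -0.4101  0.2333] [-3.14142950e+00  3.67005691e-05 -1.65803318e+00]
299 179
281 187
```

Emit:
{"api": "servo_tool", "payload": {
  "targets": [
    {"angular": [0,0,0],"xyz": [0,0,0.1],"claw": 4.5},
    {"angular": [0,0,0],"xyz": [0,0,0.1],"claw": 4.5},
    {"angular": [0,0,0],"xyz": [0,0,0.1],"claw": 4.5},
    {"angular": [0,0,0],"xyz": [0,0,0.05],"claw": 4.5},
    {"angular": [0,0,0],"xyz": [0,0,0],"claw": 4.5},
    {"angular": [0,0,0],"xyz": [0,0,0],"claw": 4.5},
    {"angular": [0,0,0],"xyz": [0,0,0],"claw": 4.5}
  ]
}}

```text
t: 16.4
eef_pos: [0.5507, -0.0071, 0.1613]
ee_rot: [-3.141, 0.0, -1.658]
force: [-0.8, 0.1, 2.4]
width: 0.052
gripper_force: 25.0
```

```bash
python3 look.py r
```

```text
16.7 [ 0.5507 -0.0071  0.1613 -1.1938 -0.3779  2.5305] [-3.14131042e+00  4.88751822e-05 -1.65802923e+00]
299 179
281 187
```

View pics/rm.png

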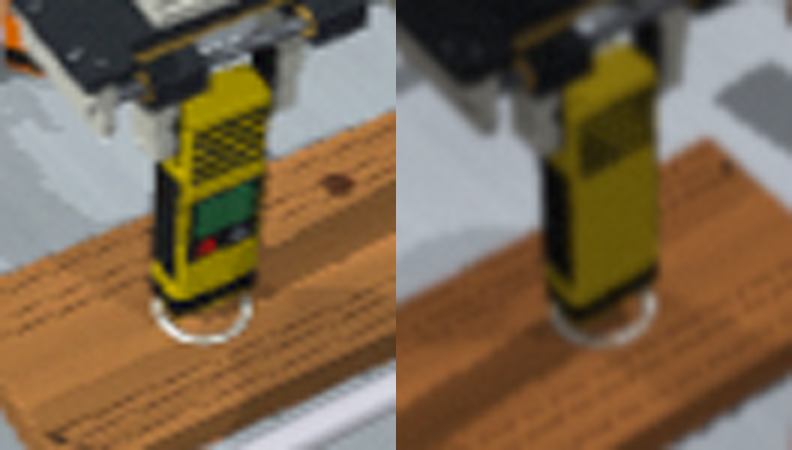

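The meter stands upright over the ring (shell foot about scene crop (204,285), ring centre (202,308) on the board below it). The load is about 4.6 N, which puts both pins about 4.5 mm in, so I hand in.

```bash
python3 -c "
from station import order
print(order.job_done())"
```

```text
the job is handed in; nothing more can be done
None
```

I handed the job in at about 17 s with the lamp swung clear and the meter held upright on the chalk ring, its pins an estimated 4.5 mm in at about 4.6 N; no verdict was shown.

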